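# Trace the curve template on the graphics tablet

## Robot

A 6-joint arm with a two-finger parallel gripper is mounted at the origin on the work surface. World frame = base frame: x ahead of the robot, y to its left, z up, the work surface at z = 0. Lengths are in mm, angles in rad, forces in N, time in s.
With the tool pointing down it reaches from about 350 to 875 mm from the base axis. Payload 15.5 kg.
Tool frame: the origin (TCP) lies midway between the tips of the shut fingers; the grasp point (between the pads) lies ctrl.hold_point_z behind it (ctrl.hold_point_z is the distance from the TCP to the grasp point, in mm); z points along the fingers, y is the line along which they close (so a half turn about z gives the same grasp; the last joint's range is limited). The gripper opens to 85 mm and grips with 20 to 120 N. Pads are 22 mm wide; open, the fingers measure 114 mm over their backs; the gripper's body (76 mm by 85 mm) begins 54 mm behind the grasp point. The pads swing forward as they close: fully open they stand 13 mm farther back than shut.
Start: joints at [-1.216, 0.494, 1.345, -0, 1.302, -0.096], TCP at [272.305, -562.563, 231.277] pointing down, gripper open.
Joint ranges: [-2.91, 2.91], [-0.82, 2.16], [0.22, 2.67], [-1.22, 4.37], [0.12, 2.79], [-3.08, 3.08]. Speed limits (rad/s): [1.89, 1.89, 2.57, 3.01, 3.01, 3.01].

## Interface

Orientations are given as a rotation vector (axis times angle).
In Python, from rig import ctrl, capture gives the robot as it stands. The module is installed in compiled form; this text tells all that it offers.
- The arm moves only by the shell command python3 -m jog 'ROWS'. ROWS is JSON, a list of rows, each an object with "travel": the shift along the tool's x, y, z each as a share of 0.05 m, from -1 to 1, a list of three; "rotation": the turn, a rotation vector about the tool's x, y, z each as a share of 180 degrees, from -1 to 1, a list of three; "claw": the closure, from 0 (fully open) to 1 (shut). A call has 1 to 12 rows; each row shifts and turns the commanded pose from where the row before left it, along the tool's axes as they then stand; what a row does not reach is not made up. A row lasts 1/8 s, in which the tool goes at most 62.5 mm and 10.7 degrees, less where a joint would pass 70% of its speed; a pose out of reach is approached as far as the arm can. A call with a number of a shift or a turn outside -1 to 1 is refused whole. A call with a gripper value outside its range is refused whole. The fingers move at their own pace and stop on an object; the grip force is fixed at half the most. Time passes only in rows, so rows that do not move let the fingers close. It gives the time, the measured TCP pose, the force, the opening and the grip force at its end, in the units of the state.
- ctrl.sense(): the state, without advancing time (a new reading comes with each control period).
- capture(name): name is "scene" or "top" or "wrist"; returns a dict with "color" (400x640x3 uint8, red, green, blue), "range_z" (400x640 float32, mm along the optical axis (not along the pixel's ray), 0 where there is no reading), "K" (3x3 intrinsics, pixels), "eye" and "attitude" of the camera in the world. Camera axes: x right, y down, z forward; pixel columns grow to the right and rows downward; lengths in mm; the calibration is good to about 2 mm. The wrist camera is an equidistant fisheye: a pixel r from the principal point sees the ray r / f radians off the axis. A picture is of the moment at which its call begins.
- ctrl.hand_in(): hands the job in; it is judged then, once.
The state is a dict: "clock": time; "q": joint angles; "qd": joint speeds; "effort": joint torques, N m; "eef_pos": TCP position; "orientation": TCP orientation; "wrist_force": force on the tool from outside, world axes, zero at the start; "torque": the same for the moment, N m; "gripper_width": finger opening in mm; "finger_force": force on a finger pad.
Only numpy, scipy, OpenCV 4.12 (cv2) and the standard library are available. Lean on these libraries where they do the work, as an engineer would, in place of code of your own. Each camera call takes 0.05 s, during which the arm holds its last target. There are 200 camera calls.

## Task

Digitise the template's outline for the title graphic: take the stylus from its stand, lower its nib beside the template and run the steel shank along the whole curved edge, from the holder bar's round-peg end out along that side, around the nose and back to just short of the bar's square-block end, skipping no part and always lightly pressing against the edge (about 4 N, never as much as 12 N on the template or the tablet). Then stand the stylus back in its stand, fully home and upright, and let go; leave the mouse, microphone and memory stick where they are.

Things in the scene. Friction and masses are not known exactly. Their poses are not given: they have to be found in the camera images.
- tablet: Black flat graphics tablet 260 (x) x 280 (y) x 12 mm, fixed; origin at the centre of its underside, x from the holder bar towards the template's nose, z up. On it lies the template, a plain aluminium plate shaped like a broad tongue, 14 mm thick (its edge 12 to 26 mm above the tablet's underside), pointing to +x. It gives sideways about 1 mm for every 2 N, on rubber, and springs back.
- bar_nominal (a point): Nominal centre of the dark steel bar that holds the template's straight end: 22 x 190 x 16 mm along y, on the tablet, at its x -88, y 0 mm. A round peg (16 across, 16 high) stands on its +y end, a square block (16 wide, 12 high) on its -y end. Bar and template were laid by hand together, up to 8 mm in x and y and 0.06 rad off nominal; where they truly lie is not reported.
- outline_start (a point): Point of the nominal edge, half-way up, 32 mm from the bar on the round-peg side; the tracing begins between the bar and here. Axes as the tablet's. Nominal edge in the tablet frame (smooth; x,y in mm, peg end first): -78,52; -64,57; -50,56; -37,51; -24,46; -11,43; 2,44; 16,46; 30,46; it goes on at outline_nose.
- outline_nose (a point): Point of the nominal edge, half-way up, at the nose, farthest from the bar. The nominal edge goes on (tablet frame, x,y in mm): 43,41; 52,32; 57,18; 58,4; 56,-10; 49,-22; 40,-32; 28,-40; 16,-46; it goes on at outline_finish.
- outline_finish (a point): Point of the nominal edge, half-way up, 47 mm from the bar on the square-block side; the tracing ends between here and the bar. The nominal edge goes on (tablet frame, x,y in mm): 3,-51; -10,-55; -23,-57; -37,-59; -51,-59; -64,-58; -78,-56.
- stylus_grip (a point): Loose stylus, about 60 g, upright in its stand: black square barrel 18 x 18 x 56 mm, under it a collar (26 across, 4 thick), then a steel shank 9 mm across and 42 long with a round nib. This point is on its axis, 76 mm above the nib's end and 26 below the barrel's top; x and y square to the barrel's flats, z up.
- stylus_nib (a point): The lowest point of the nib, on the stylus axis, 76 mm below stylus_grip.
- stand_mouth (a point): Centre of the hole's mouth in the top of the stylus stand: a fixed grey block 70 x 70 mm, 60 mm high, with one upright blind hole 14 mm across, 46 mm deep. With the stylus home, its collar rests on the block and stylus_grip is 34 mm above this point.
- mouse_center (a point): Centre of a loose black computer mouse, about 100 x 60 x 30 mm; not to be disturbed.
- mic_center (a point): Centre of a loose black hand microphone lying down, about 195 mm long, 52 mm thick at the head; not to be disturbed.
- usb_center (a point): Centre of a loose white memory stick 55 x 18 x 9 mm lying on the tablet's corner at its +x, -y; not to be disturbed.
Mind the look-alikes: they are no part of the job. Leave any orange look-alike of the part that bears stylus_grip alone.

How it is judged (in metres and radians):
On the way, in this order (a step that is already met when the one before it is completed fails the run):
1. stretch 1 of 10 of the template's edge (the side next to the bar's round-peg end) is touched by the stylus, nib below the template's top face (contact force between stylus and edge_1 above 0.3 N and z of stylus_nib in the frame of tablet below 0.024 m), for 0.1 s.
2. stretch 2 of 10 of the template's edge is touched by the stylus, nib below the template's top face (contact force between stylus and edge_2 above 0.3 N and z of stylus_nib in the frame of tablet below 0.024 m), for 0.1 s.
3. stretch 3 of 10 of the template's edge is touched by the stylus, nib below the template's top face (contact force between stylus and edge_3 above 0.3 N and z of stylus_nib in the frame of tablet below 0.024 m), for 0.1 s.
4. stretch 4 of 10 of the template's edge is touched by the stylus, nib below the template's top face (contact force between stylus and edge_4 above 0.3 N and z of stylus_nib in the frame of tablet below 0.024 m), for 0.1 s.
5. stretch 5 of 10 of the template's edge is touched by the stylus, nib below the template's top face (contact force between stylus and edge_5 above 0.3 N and z of stylus_nib in the frame of tablet below 0.024 m), for 0.1 s.
6. stretch 6 of 10 of the template's edge is touched by the stylus, nib below the template's top face (contact force between stylus and edge_6 above 0.3 N and z of stylus_nib in the frame of tablet below 0.024 m), for 0.1 s.
7. stretch 7 of 10 of the template's edge is touched by the stylus, nib below the template's top face (contact force between stylus and edge_7 above 0.3 N and z of stylus_nib in the frame of tablet below 0.024 m), for 0.1 s.
8. stretch 8 of 10 of the template's edge is touched by the stylus, nib below the template's top face (contact force between stylus and edge_8 above 0.3 N and z of stylus_nib in the frame of tablet below 0.024 m), for 0.1 s.
9. stretch 9 of 10 of the template's edge is touched by the stylus, nib below the template's top face (contact force between stylus and edge_9 above 0.3 N and z of stylus_nib in the frame of tablet below 0.024 m), for 0.1 s.
10. stretch 10 of 10 of the template's edge (the side next to the bar's square-block end) is touched by the stylus, nib below the template's top face (contact force between stylus and edge_10 above 0.3 N and z of stylus_nib in the frame of tablet below 0.024 m), for 0.1 s.
At the end, for the whole second after the job is handed in: The stylus is back in the stand's hole, released and at rest: its axis within 6 mm of the hole's, upright within 0.08 rad, collar within 3 mm of resting on the block (horizontal distance between stylus_grip and stand_mouth below 0.006 m and angle between stylus_grip's own z axis and vertical below 0.08 rad and z of stylus_grip in the frame of stand_mouth between 0.03 and 0.037 m and linear speed of stylus below 0.02 m/s); the robot touches nothing.
It fails at once if the stylus presses on the template or its bar with more than 12 N (contact force between stylus and bar above 12 N).
It fails at once if the stylus presses on the tablet with more than 12 N (contact force between stylus and tablet above 12 N).
It fails at once if the mouse is moved by more than 20 mm (distance of mouse_center from where it was at the start of the episode above 0.02 m).
It fails at once if the microphone is moved by more than 20 mm (distance of mic_center from where it was at the start of the episode above 0.02 m).
It fails at once if the memory stick is moved by more than 20 mm (distance of usb_center from where it was at the start of the episode above 0.02 m).
It also fails if it takes over 72 s, if anything falls off the work surface, if the arm or the gripper's body presses on something with over 40 N, if the wrist force passes 120 N, or if a joint passes its speed limit or range.

## Working session

There is one attempt and no reset: what is moved stays moved. The work goes in short steps, Python scripts to look and compute and a shell command to move; the robot and the scene stay as the last step left them, time stands still between calls to the robot, and variables do not carry over. Pictures are saved under pics/ and viewed, at most 10 in all, crops included, and the job is handed in when it is done.

```bash
mkdir -p pics; cat > h.py <<'E'
import numpy as np, cv2
from rig import ctrl, capture
from scipy.spatial.transform import Rotation as R
def att(c):
    a=np.array(c["attitude"],float)
    return a if a.shape==(3,3) else R.from_rotvec(a).as_matrix()
def pts(c):
    K=c["K"];z=c["range_z"].astype(float);v,u=np.mgrid[:z.shape[0],:z.shape[1]]
    P=np.stack([(u-K[0,2])/K[0,0]*z,(v-K[1,2])/K[1,1]*z,z],-1)
    return P@att(c).T+np.array(c["eye"])
E
python3 - <<'E'
from h import *
s=ctrl.sense()
for k,v in s.items(): print(k,v)
print(ctrl.hold_point_z)
for n in ["scene","top"]:
    c=capture(n); print(n,c["K"],c["eye"],c["attitude"])
    np.savez(n+".npz",**c); cv2.imwrite(f"pics/{n}.png",c["color"][...,::-1])
E
```

```text
clock 0.0
q [-1.21546947e+00  4.94183937e-01  1.34614974e+00 -1.45979574e-05
  1.30251167e+00 -9.55191948e-02]
qd [ 0.00159708 -0.00057621  0.00042459  0.00093042 -0.00050025  0.00022192]
effort [-2.51185884e-03 -8.82176113e+01 -3.83860767e+01 -3.53588839e-04
  1.01421875e-02 -5.75212130e-05]
eef_pos [ 272.18645158 -562.20246641  230.69348913]
orientation [-3.06089893e+00 -7.01933426e-01  2.76706003e-04]
wrist_force [-0.73245843  1.17730457  0.01249609]
torque [ 0.00161577 -0.00754142 -0.00083381]
finger_force 0.0
gripper_width 85.31046176142863
18.700000000000003
scene [[364.06954038   0.         319.46884035]
 [  0.         364.06954038 197.3577688 ]
 [  0.           0.           1.        ]] [1239.0706708    40.81048785  688.87984206] [-1.72581857 -1.74428293  0.75948515]
top [[479.38019022   0.         325.64926859]
 [  0.         479.38019022 198.26678453]
 [  0.           0.           1.        ]] [ 317.89790982   58.50881928 1492.92290966] [-2.11348898  2.14628775 -0.20685222]
```

View pics/top.png

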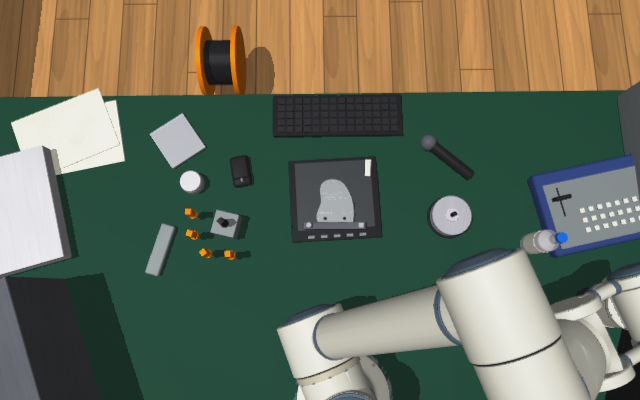

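View pics/scene.png

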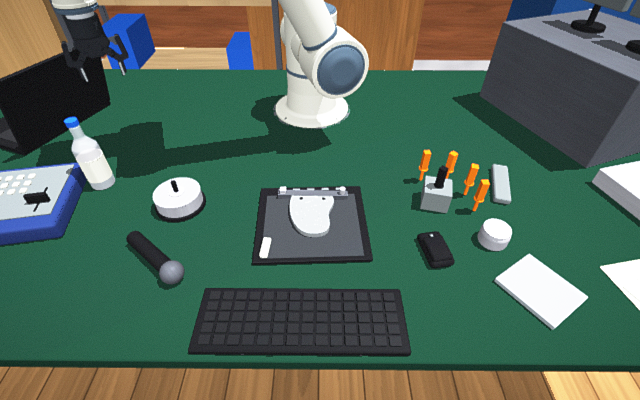

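The top view shows the stand with the black stylus at (226,223), four orange look-alikes around it, the tablet at (335,198) with its bar at (335,225) and peg end to the left, the mouse at (241,171), the mic at (447,157) and the USB stick at (368,168). The scene view agrees.

```bash
python3 - <<'E'
from h import *
c=dict(np.load("top.npz")); P=pts(c); col=c["color"].astype(int); hsv=cv2.cvtColor(c["color"],cv2.COLOR_RGB2HSV)
def box(m,name):
    m=m.astype(np.uint8)
    cs,_=cv2.findContours(m,cv2.RETR_EXTERNAL,cv2.CHAIN_APPROX_NONE)
    k=max(cs,key=cv2.contourArea); f=np.zeros_like(m); cv2.drawContours(f,[k],-1,1,-1)
    p=P[k[:,0,1],k[:,0,0]].astype(np.float32)
    r=cv2.minAreaRect(p[:,:2].copy()); print(name,r, 'zmed',np.median(P[...,2][f>0]))
win=lambda u0,u1,v0,v1: (np.indices((400,640))[1]>=u0)&(np.indices((400,640))[1]<u1)&(np.indices((400,640))[0]>=v0)&(np.indices((400,640))[0]<v1)
Z=P[...,2]
box(win(205,250,205,245)&(Z>45)&(Z<75)&(hsv[...,1]<60),"stand")
box(win(205,250,200,245)&(Z>100)&(hsv[...,1]<80),"stylus top")
box(win(280,395,145,250)&(Z>6)&(hsv[...,1]<80),"tablet")
box(win(300,370,170,245)&(Z>20),"bar+templ")
box(win(225,255,150,192)&(Z>8),"mouse")
m=(hsv[...,0]<20)&(hsv[...,1]>150)&win(180,245,200,265)
n,l,s,ce=cv2.connectedComponentsWithStats(m.astype(np.uint8))
for i in range(1,n):
    if s[i,4]>10: print("orange",P[l==i].mean(0),P[l==i].max(0),s[i,4])
w=capture("wrist"); print(w["K"],w["eye"],w["attitude"],(w["range_z"]>0).mean(), R.from_rotvec(ctrl.sense()["orientation"]).as_matrix())
E
```

```text
stand ((511.0546875, 347.8145446777344), (71.96328735351562, 70.08853912353516), 76.06696319580078) zmed 60.19500515986863
stylus top ((511.1062927246094, 347.3563537597656), (18.283092498779297, 17.99794578552246), 44.86731719970703) zmed 117.75037483154495
tablet ((521.817138671875, 11.006240844726562), (402.9282531738281, 279.4313659667969), 2.6910080909729004) zmed 13.76282289221865
bar+templ ((570.7117309570312, 14.120628356933594), (188.14315795898438, 155.4052276611328), 89.06554412841797) zmed 26.155001658667288
mouse ((514.6195068359375, 214.90005493164062), (496.1540832519531, 80.38365173339844), 29.281543731689453) zmed 25.77413888689466
orange [542.88957423 446.36274039  72.16618646] [570.36756967 482.35134707 108.44117557] 98
orange [477.30308877 435.05445107  86.83354594] [ 503.19487968  478.54862033 1492.92290966] 93
orange [423.0145669  398.02485941  74.69907344] [443.67246733 434.65748947 106.73172022] 89
orange [417.71490129 328.0879644   73.80064256] [436.52286707 355.33926924 107.05460576] 89
[[309.70691629   0.         319.00273001]
 [  0.         309.70691629 199.34406994]
 [  0.           0.           1.        ]] [ 344.79267508 -527.71478219  372.5783034 ] [ 2.42518944 -1.52208244 -0.24532376] 0.99594140625 [[ 9.00082615e-01  4.35719157e-01 -3.20149179e-04]
 [ 4.35719268e-01 -9.00082225e-01  8.41233492e-04]
 [ 7.83809625e-05 -8.96674807e-04 -9.99999595e-01]]
```

```bash
python3 -m jog '[{"travel":[0.686,-0.736,-0.05],"rotation":[0,0,0],"claw":0},{"travel":[0.686,-0.736,-0.05],"rotation":[0,0,0],"claw":0},{"travel":[0.686,-0.736,-0.05],"rotation":[0,0,0],"claw":0},{"travel":[0.686,-0.736,-0.05],"rotation":[0,0,0],"claw":0},{"travel":[0.686,-0.736,-0.05],"rotation":[0,0,0],"claw":0},{"travel":[0.686,-0.736,-0.05],"rotation":[0,0,0],"claw":0},{"travel":[0.686,-0.736,-0.05],"rotation":[0,0,0],"claw":0},{"travel":[0.686,-0.736,-0.05],"rotation":[0,0,0],"claw":0},{"travel":[0.686,-0.736,-0.05],"rotation":[0,0,0],"claw":0},{"travel":[0.686,-0.736,-0.05],"rotation":[0,0,0],"claw":0},{"travel":[0.686,-0.736,-0.05],"rotation":[0,0,0.0],"claw":0},{"travel":[0.686,-0.736,-0.05],"rotation":[0,0,0],"claw":0}]'; python3 -m jog '[{"travel":[0,0,0],"rotation":[0,0,0.0478],"claw":0},{"travel":[0,0,0],"rotation":[0,0,0.0478],"claw":0},{"travel":[0,0,0],"rotation":[0,0,0.0478],"claw":0},{"travel":[0,0,0],"rotation":[0,0,0],"claw":0}]'
python3 - <<'E'
from h import *
c=capture("wrist"); np.savez("w1.npz",**c); cv2.imwrite("pics/w1.png",c["color"][...,::-1]); print(c["eye"],R.from_rotvec(c["attitude"]).as_matrix())
E
```

```text
clock: 1.65
eef_pos: [450.6, 15.9, 261.4]
orientation: [3.062, 0.702, 0.0]
wrist_force: [0.3, -0.7, 0.4]
gripper_width: 85.3
finger_force: 0.0
clock: 2.15
eef_pos: [450.3, 14.3, 261.2]
orientation: [-3.142, -0.002, 0.0]
wrist_force: [0.1, 0.2, 0.2]
gripper_width: 85.5
finger_force: 0.0
[530.87522875  14.10193744 402.97785435] [[-8.20365592e-05 -9.49870065e-01 -3.12644931e-01]
 [-9.99999908e-01 -5.36925324e-05  4.25522590e-04]
 [-4.20977868e-04  3.12644937e-01 -9.49869973e-01]]
```

View pics/w1.png

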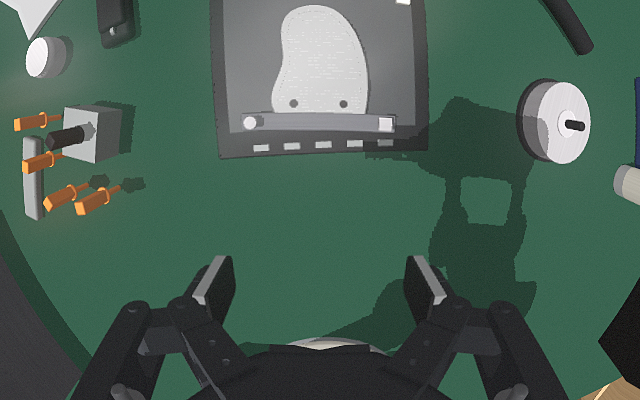

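The wrist view shows the template at about (325,60), the bar at (320,122) with its peg at (250,122) and block at (386,124), and the stand at (92,133). I'll go closer for precision.

```bash
python3 -m jog '[{"travel":[0.3,0,0.55],"rotation":[0,0,0],"claw":0},{"travel":[0.3,0,0.55],"rotation":[0,0,0],"claw":0},{"travel":[0.3,0,0.55],"rotation":[0,0,0],"claw":0},{"travel":[0.3,0,0.55],"rotation":[0,0,0],"claw":0},{"travel":[0,0,0],"rotation":[0,0,0],"claw":0},{"travel":[0,0,0],"rotation":[0,0,0],"claw":0}]'
cat >> h.py <<'E'
def rays(c,uv):
    K=c["K"];uv=np.asarray(uv,float).reshape(-1,2)
    d=(uv-[K[0,2],K[1,2]])/K[0,0]; r=np.linalg.norm(d,axis=1)+1e-9
    v=np.c_[d/r[:,None]*np.sin(r)[:,None],np.cos(r)]
    return v@att(c).T
def onz(c,uv,z):
    d=rays(c,uv); e=np.array(c["eye"]); return (e+d*((z-e[2])/d[:,2])[:,None])[:,:2]
def wpts(c):
    z=c["range_z"].astype(float);v,u=np.mgrid[:400,:640]
    d=rays(c,np.c_[u.ravel(),v.ravel()]); f=d@att(c)[:,2]
    return (np.array(c["eye"])+d*(z.ravel()/f)[:,None]).reshape(400,640,3)
E
python3 - <<'E'
from h import *
c=capture("wrist"); np.savez("w2.npz",**c); cv2.imwrite("pics/w2.png",c["color"][...,::-1]); print(ctrl.sense()["eef_pos"],c["eye"])
E
```

```text
clock: 2.95
eef_pos: [510.1, 14.2, 151.9]
orientation: [3.142, 0.003, 0.0]
wrist_force: [-0.1, 1.0, 0.8]
gripper_width: 85.3
finger_force: 0.0
[510.25488152  14.23410497 152.25082518] [590.69438598  14.11456451 293.75904494]
```

View pics/w2.png

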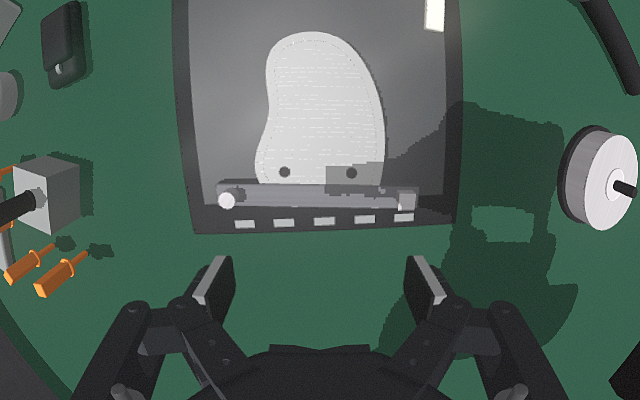

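The closer view shows the whole template (255–385, 32–185), the bar with its peg at (226,200) and block at (407,198), and the tablet. A shadow falls on the template near the block.

```bash
cat > meas.py <<'E'
from h import *
c=dict(np.load("w2.npz")); P=wpts(c); Z=P[...,2]
img=c["color"]; hsv=cv2.cvtColor(img,cv2.COLOR_RGB2HSV)
vv,uu=np.indices((400,640))
print("ztempl",np.median(Z[60:160,290:350]),Z[60:160,290:350].std(),"ztab",np.median(Z[60:150,210:240]),"zbar",np.median(Z[192:203,245:385]), "table",np.median(Z[300:340,450:480]))
def con(m):
    cs,_=cv2.findContours(m.astype(np.uint8),cv2.RETR_EXTERNAL,cv2.CHAIN_APPROX_NONE); return max(cs,key=cv2.contourArea)[:,0].astype(float)
# tablet: Z>6, low saturation
t=con((Z>6)&(uu>160)&(uu<475)&(vv<245)&(hsv[...,1]<70)&(Z<40))
# bar top z=28 : depth > 21 ; template bright
T=con((Z>19)&(Z<40)&(uu>200)&(uu<430)&(vv<225))
X=onz(c,T,26)
np.save("tc.npy",X)
# bright contour for check
B=con((hsv[...,2]>150)&(hsv[...,1]<60)&(vv<185)&(uu>240)&(uu<400)); XB=onz(c,B,26)
for x in range(500,650,10):
    a=X[abs(X[:,0]-x)<1.2,1]; b=XB[abs(XB[:,0]-x)<1.2,1]
    print(x,a.min().round(1) if len(a) else None,a.max().round(1) if len(a) else None,b.min().round(1) if len(b) else None,b.max().round(1) if len(b) else None)
print("nose",X[:,0].max(),XB[:,0].max())
# peg top z=12+16+16=44, block top 12+16+12=40
pk=(Z>36)&(uu>205)&(uu<430)&(vv>180)&(vv<225)
n,l,s,ce=cv2.connectedComponentsWithStats(pk.astype(np.uint8))
for i in range(1,n):
    if s[i,4]>20: print("peg/block",ce[i],s[i],np.median(Z[l==i]),onz(c,ce[i],44),onz(c,ce[i],40))
tt=t[(t[:,1]>20)&(t[:,1]<200)]
for side in (0,1):
    q=tt[(tt[:,0]<320)if side==0 else (tt[:,0]>320)]; y=onz(c,q,12 ); f=np.polyfit(y[:,0],y[:,1],1); print("tablet side",f,np.polyval(f,520),len(q), np.abs(np.polyval(f,y[:,0])-y[:,1]).mean())
b=t[t[:,1]>215]; y=onz(c,b,12);f=np.polyfit(y[:,1],y[:,0],1);print("tablet back",f,np.polyval(f,14),y[:,1].min(),y[:,1].max(),np.abs(np.polyval(f,y[:,1])-y[:,0]).mean())
E
python3 meas.py
```

```text
ztempl 24.602755085947052 15.139036512360045 ztab 11.758434004029198 zbar 27.20298161301082 table 215.75268993488098
500 -78.4 110.9 None None
510 -78.5 110.9 None None
520 -41.1 107.8 8.8 69.3
530 -42.4 71.7 8.9 71.7
540 -42.8 71.2 -42.8 71.2
550 -43.2 68.0 -43.2 69.8
560 -42.8 64.9 -42.8 65.8
570 -41.6 61.1 -41.6 73.5
580 -40.4 58.2 -40.4 69.7
590 -38.3 57.1 -38.3 58.0
600 -34.6 58.7 -34.6 58.7
610 -31.0 59.5 -31.9 60.3
620 -26.6 59.4 -26.6 60.2
630 -19.6 57.6 -19.6 58.5
640 -12.0 52.4 -12.0 53.3
nose 652.2525568484635 652.2907080328009
peg/block [227.37984496 198.74418605] [219 189  18  20 258] 42.8723247664162 [[509.05462519  94.2429981 ]] [[507.74712882  95.5262899 ]]
peg/block [405.91987179 201.27884615] [397 193  19  19 312] 39.020719764674595 [[506.85125067 -61.78537432]] [[505.5084663  -63.00094493]]
tablet side [4.41401273e-02 1.26116575e+02] 149.06944162421684 179 0.3412389979906147
tablet side [ 4.35541607e-02 -1.49143359e+02] -126.49519563771577 179 0.29131920504657616
tablet back [-3.41132089e-02  4.67305682e+02] 466.82809735515366 -128.9187936495289 147.5645611279944 1.433133424566109
```

```bash
python3 -m jog '[{"travel":[-0.12,-0.5,-0.4],"rotation":[0,0,0],"claw":0},{"travel":[-0.12,-0.68,-0.4],"rotation":[0,0,0],"claw":0},{"travel":[-0.12,-0.68,-0.4],"rotation":[0,0,0],"claw":0},{"travel":[-0.12,-0.68,-0.4],"rotation":[0,0,0],"claw":0},{"travel":[-0.12,-0.68,-0.2],"rotation":[0,0,0],"claw":0},{"travel":[-0.12,-0.68,-0.2],"rotation":[0,0,0],"claw":0},{"travel":[-0.12,-0.68,-0.2],"rotation":[0,0,0],"claw":0},{"travel":[-0.12,-0.68,0],"rotation":[0,0,0],"claw":0},{"travel":[-0.12,-0.68,0],"rotation":[0,0,0],"claw":0},{"travel":[-0.12,-0.68,0],"rotation":[0,0,0],"claw":0},{"travel":[0,0,0],"rotation":[0,0,0],"claw":0},{"travel":[0,0,0],"rotation":[0,0,0],"claw":0}]'
python3 - <<'E'
from h import *
c=capture("wrist"); np.savez("w3.npz",**c); im=c["color"][...,::-1]; cv2.imwrite("pics/w3.png",cv2.resize(im[60:310,150:470],None,fx=2,fy=2)); print(ctrl.sense()["eef_pos"],c["eye"])
E
```

```text
clock: 4.5
eef_pos: [450.1, 344.8, 262.1]
orientation: [-3.141, -0.002, -0.001]
wrist_force: [-0.1, -0.1, -0.1]
gripper_width: 85.2
finger_force: 0.0
[450.26114197 344.55783869 261.92845778] [530.54289529 344.60829409 403.93064864]
```

View pics/w3.png

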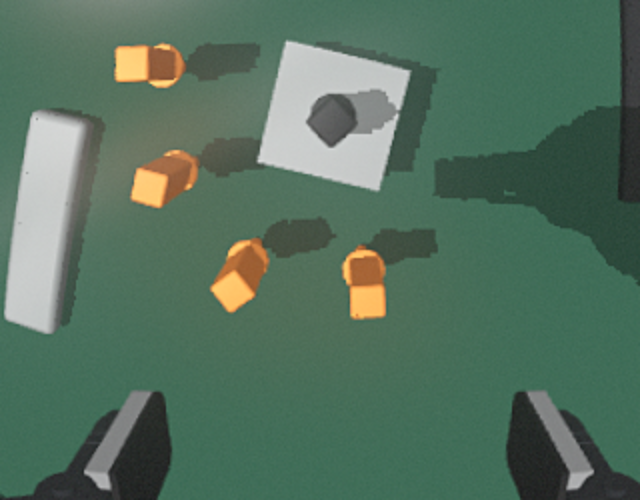

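The crop shows the stand (centre about (333,115)) and the barrel top at (331,121), turned about 40° to the image axes. The orange look-alikes are clear to the left and below.

```bash
python3 - <<'E'
from h import *
c=dict(np.load("w3.npz")); P=wpts(c);Z=P[...,2]; hsv=cv2.cvtColor(c["color"],cv2.COLOR_RGB2HSV)
vv,uu=np.indices((400,640)); w=(uu>275)&(uu<360)&(vv>75)&(vv<160)
def con(m):
    cs,_=cv2.findContours(m.astype(np.uint8),cv2.RETR_EXTERNAL,cv2.CHAIN_APPROX_NONE); return max(cs,key=cv2.contourArea)[:,0].astype(np.float64)
b=con(w&(Z>112)&(Z<135)); print("zs",np.median(Z[w&(Z>112)&(Z<135)]))
print("barrel",cv2.minAreaRect(onz(c,b,120).astype(np.float32)))
m=w&(Z>50); s=con(m); print("stand",cv2.minAreaRect(onz(c,s,60).astype(np.float32)),np.median(Z[w&(Z>50)&(Z<70)]))
print("V of barrel", [int(x) for x in hsv[100:140:3,316,2]])
E
```

```text
zs 119.07160029597554
barrel ((512.5468139648438, 347.73956298828125), (17.564916610717773, 18.138063430786133), 44.637046813964844)
stand ((512.5792236328125, 348.11285400390625), (71.1203842163086, 70.90861511230469), 76.30865478515625) 59.22042497990705
V of barrel [200, 200, 184, 93, 96, 97, 94, 97, 93, 93, 91, 125, 204, 202]
```

```bash
python3 -m jog '[{"travel":[0.62,-0.03,0],"rotation":[0,0,0],"claw":0.4},{"travel":[0.62,-0.03,0],"rotation":[0,0,0],"claw":0.4},{"travel":[0,0,0],"rotation":[0,0,-0.05],"claw":0.4},{"travel":[0,0,0],"rotation":[0,0,-0.05],"claw":0.4},{"travel":[0,0,0],"rotation":[0,0,-0.05],"claw":0.4},{"travel":[0,0,0],"rotation":[0,0,-0.05],"claw":0.4},{"travel":[0,0,0],"rotation":[0,0,-0.05],"claw":0.4},{"travel":[0,0,0.7],"rotation":[0,0,0],"claw":0.4},{"travel":[0,0,0.7],"rotation":[0,0,0],"claw":0.4},{"travel":[0,0,0.7],"rotation":[0,0,0],"claw":0.4},{"travel":[0,0,0],"rotation":[0,0,0],"claw":0.4},{"travel":[0,0,0],"rotation":[0,0,0],"claw":0.4}]'
python3 - <<'E'
from h import *
c=capture("wrist"); np.savez("w4.npz",**c); im=c["color"][...,::-1]; cv2.imwrite("pics/w4.png",im); s=ctrl.sense();print(s["eef_pos"],s["q"],c["eye"])
P=wpts(c);Z=P[...,2];vv,uu=np.indices((400,640))
m=(Z>110)&(Z<128)&(abs(P[...,0]-512)<25)&(abs(P[...,1]-348)<25)
cs,_=cv2.findContours(m.astype(np.uint8),cv2.RETR_EXTERNAL,cv2.CHAIN_APPROX_NONE)
k=max(cs,key=cv2.contourArea)[:,0].astype(float); print(np.median(Z[m]),cv2.minAreaRect(onz(c,k,120).astype(np.float32)),k.mean(0))
E
```

```text
clock: 6.05
eef_pos: [513.1, 348.1, 157.9]
orientation: [-2.903, -1.202, -0.003]
wrist_force: [0.4, 0.6, 1.2]
gripper_width: 51.6
finger_force: 0.0
[513.21292611 348.36793958 158.12033063] [ 5.00141437e-01  5.60750839e-01  1.44395607e+00 -4.30382770e-05
  1.13446757e+00  1.28559073e+00] [569.93755049 404.47442412 299.751777  ]
118.83594763509672 ((514.4804077148438, 350.0761413574219), (19.99908447265625, 17.8731632232666), 44.92422103881836) [318.         227.87735849]
```

View pics/w4.png

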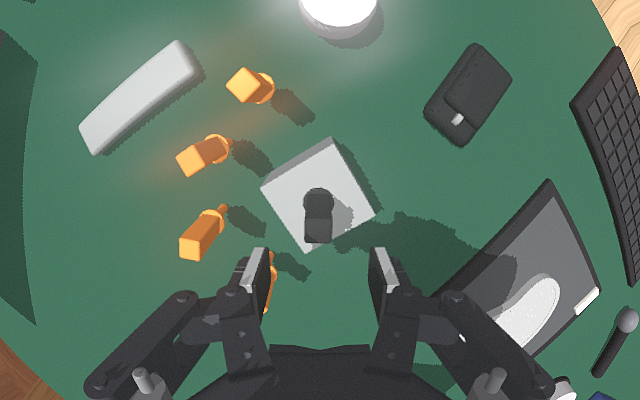

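The view shows the upright stylus in the stand at (318,215), between the fingers, and the look-alikes are clear. I'll descend and grip.

```bash
python3 -m jog '[{"travel":[0.02,0,0.6],"rotation":[0,0,0],"claw":0.4},{"travel":[0,0,0.6],"rotation":[0,0,0],"claw":0.4},{"travel":[0,0,0.4],"rotation":[0,0,0],"claw":0.4},{"travel":[0,0,0.14],"rotation":[0,0,0],"claw":0.4},{"travel":[0,0,0],"rotation":[0,0,0],"claw":0.4},{"travel":[0,0,0],"rotation":[0,0,0],"claw":1},{"travel":[0,0,0],"rotation":[0,0,0],"claw":1},{"travel":[0,0,0],"rotation":[0,0,0],"claw":1},{"travel":[0,0,0],"rotation":[0,0,0],"claw":1},{"travel":[0,0,0],"rotation":[0,0,0],"claw":1},{"travel":[0,0,0],"rotation":[0,0,0],"claw":1}]'
```

```text
clock: 7.48
eef_pos: [513.5, 349.2, 70.3]
orientation: [-2.902, -1.203, -0.002]
wrist_force: [-2.6, -1.4, 6.4]
gripper_width: 17.4
finger_force: 58.3
```

```bash
python3 -m jog '[{"travel":[0,0,-0.6],"rotation":[0,0,0],"claw":1},{"travel":[0,0,-0.6],"rotation":[0,0,0],"claw":1},{"travel":[0,0,-0.4],"rotation":[0,0,0],"claw":1},{"travel":[0,0,0],"rotation":[0,0,0.05],"claw":1},{"travel":[0,0,0],"rotation":[0,0,0.05],"claw":1},{"travel":[0,0,0],"rotation":[0,0,0.05],"claw":1},{"travel":[0,0,0],"rotation":[0,0,0.05],"claw":1},{"travel":[0,0,0],"rotation":[0,0,0.05],"claw":1},{"travel":[0,0,0],"rotation":[0,0,0],"claw":1},{"travel":[0,0,0],"rotation":[0,0,0],"claw":1}]'
cat > path.py <<'E'
from h import *
from scipy.interpolate import splprep,splev
X=np.load("tc.npy")
# template part of the contour: nearer than the bar's arms; order peg -> nose -> block
a=np.arctan2(X[:,1]-12,X[:,0]-545)
k=(X[:,0]>526); Y=X[k]; a=np.arctan2(Y[:,1]-12,Y[:,0]-545); Y=Y[np.argsort(-a)]
tck,u=splprep(Y.T,s=len(Y)*0.25)
t=np.linspace(0,1,2000); p=np.array(splev(t,tck)).T; d=np.array(splev(t,tck,der=1)).T
n=np.c_[-d[:,1],d[:,0]]; n/=np.linalg.norm(n,axis=1)[:,None]
C=p+n*(4.5+0.45)
s=np.r_[0,np.cumsum(np.linalg.norm(np.diff(C,axis=0),axis=1))]
def at(q): 
    return np.array([np.interp(q,s,C[:,0]),np.interp(q,s,C[:,1])]).T, np.array([np.interp(q,s,n[:,0]),np.interp(q,s,n[:,1])]).T
E
python3 - <<'E'
from path import *
X=np.load("tc.npy")
b=X[(X[:,1]>78)&(X[:,1]<108)&(X[:,0]>505)]; print("bar front peg",np.polyfit(b[:,1],b[:,0],1),b[:,0].mean(),len(b))
b=X[(X[:,1]<-50)&(X[:,1]>-76)&(X[:,0]>505)]; print("bar front block",np.polyfit(b[:,1],b[:,0],1),b[:,0].mean(),len(b))
print(s[-1],np.abs(np.array(splev(u,tck)).T-Y).max())
for q in np.arange(0,s[-1],10): c,m=at(q); print(int(q),c.round(1),m.round(2))
E
```

```text
clock: 8.72
eef_pos: [513.0, 349.0, 149.5]
orientation: [-3.142, -0.006, -0.0]
wrist_force: [0.9, -0.7, -0.5]
gripper_width: 17.3
finger_force: 58.4
bar front peg [-1.75838953e-01  5.32656837e+02] 515.9158625910078 48
bar front block [2.36673922e-02 5.18865497e+02] 517.3733666096849 27
325.4315528907479 2.04507894398148
0 [525.5  75.7] [-0.18  0.98]
10 [535.4  76.5] [0.04 1.  ]
20 [545.3  75.1] [0.23 0.97]
30 [554.9  72.1] [0.36 0.93]
40 [564.1  68.2] [0.41 0.91]
50 [573.3  64.4] [0.32 0.95]
60 [583.1  62.3] [0.07 1.  ]
70 [593.   62.5] [-0.07  1.  ]
80 [603.   63.7] [-0.11  0.99]
90 [612.9  64.4] [-0.02  1.  ]
100 [622.9  63.9] [0.12 0.99]
110 [632.7  61.7] [0.32 0.95]
120 [641.6  57.2] [0.59 0.81]
130 [648.6  50.2] [0.81 0.59]
140 [653.4  41.4] [0.93 0.37]
150 [656.1  31.8] [0.98 0.18]
160 [657.   21.9] [ 1. -0.]
170 [656.  12.] [ 0.98 -0.19]
180 [653.3   2.4] [ 0.93 -0.36]
190 [648.9  -6.6] [ 0.86 -0.52]
200 [643.  -14.7] [ 0.75 -0.66]
210 [635.8 -21.6] [ 0.63 -0.78]
220 [627.6 -27.3] [ 0.52 -0.86]
230 [618.8 -32.1] [ 0.45 -0.89]
240 [609.7 -36.3] [ 0.39 -0.92]
250 [600.4 -39.8] [ 0.32 -0.95]
260 [590.8 -42.7] [ 0.25 -0.97]
270 [581.1 -44.9] [ 0.19 -0.98]
280 [571.2 -46.5] [ 0.13 -0.99]
290 [561.2 -47.5] [ 0.07 -1.  ]
300 [551.3 -48. ] [ 0.02 -1.  ]
310 [541.3 -47.8] [-0.04 -1.  ]
320 [531.3 -47.1] [-0.1 -1. ]
```

```bash
python3 -m jog '[{"travel":[0.04,0.6,0],"rotation":[0,0,0],"claw":1},{"travel":[0.04,0.7,0],"rotation":[0,0,0],"claw":1},{"travel":[0.04,0.7,0],"rotation":[0,0,0],"claw":1},{"travel":[0.04,0.7,0],"rotation":[0,0,0],"claw":1},{"travel":[0.04,0.7,0],"rotation":[0,0,0],"claw":1},{"travel":[0.04,0.7,0],"rotation":[0,0,0],"claw":1},{"travel":[0.04,0.7,0],"rotation":[0,0,0],"claw":1},{"travel":[0,0.48,0],"rotation":[0,0,0],"claw":1},{"travel":[0,0,0],"rotation":[0,0,0],"claw":1},{"travel":[0,0,0],"rotation":[0,0,0],"claw":1}]'
```

```text
clock: 9.98
eef_pos: [527.1, 85.4, 149.4]
orientation: [-3.141, -0.002, -0.0]
wrist_force: [0.7, 1.3, -0.6]
gripper_width: 17.4
finger_force: 58.7
```

```bash
python3 -m jog '[{"travel":[0,0,0.5],"rotation":[0,0,0],"claw":1},{"travel":[0,0,0.5],"rotation":[0,0,0],"claw":1},{"travel":[0,0,0.4],"rotation":[0,0,0],"claw":1},{"travel":[0,0,0.18],"rotation":[0,0,0],"claw":1},{"travel":[0,0,0],"rotation":[0,0,0],"claw":1}]'
python3 -m jog '[{"travel":[0,0.03,0],"rotation":[0,0,0],"claw":1},{"travel":[0,0.03,0],"rotation":[0,0,0],"claw":1},{"travel":[0,0.03,0],"rotation":[0,0,0],"claw":1}]'
python3 -m jog '[{"travel":[0,0.02,0],"rotation":[0,0,0],"claw":1}]'
python3 -m jog '[{"travel":[0,0.02,0],"rotation":[0,0,0],"claw":1}]'
python3 -m jog '[{"travel":[0,0.02,0],"rotation":[0,0,0],"claw":1}]'
python3 -m jog '[{"travel":[0,0.02,0],"rotation":[0,0,0],"claw":1}]'
```

```text
clock: 10.6
eef_pos: [526.9, 85.5, 70.1]
orientation: [-3.142, -0.002, 0.001]
wrist_force: [-0.2, 0.0, -0.6]
gripper_width: 17.4
finger_force: 58.7
clock: 10.98
eef_pos: [527.3, 80.3, 70.7]
orientation: [-3.142, -0.0, -0.001]
wrist_force: [0.2, 0.4, -1.2]
gripper_width: 17.4
finger_force: 58.7
clock: 11.1
eef_pos: [527.2, 79.3, 70.5]
orientation: [-3.142, -0.0, -0.0]
wrist_force: [-0.1, -0.8, -0.4]
gripper_width: 17.5
finger_force: 58.7
clock: 11.22
eef_pos: [527.1, 78.4, 70.3]
orientation: [-3.142, -0.0, -0.0]
wrist_force: [-0.1, 0.2, -1.3]
gripper_width: 17.2
finger_force: 58.7
clock: 11.35
eef_pos: [527.1, 77.4, 70.3]
orientation: [3.142, 0.0, -0.0]
wrist_force: [0.4, -0.6, -0.6]
gripper_width: 17.0
finger_force: 58.7
clock: 11.48
eef_pos: [527.1, 76.4, 70.3]
orientation: [-3.142, -0.0, 0.0]
wrist_force: [-0.2, -0.7, -1.5]
gripper_width: 17.2
finger_force: 58.7
```

```bash
for i in 1; do python3 -m jog '[{"travel":[0,0.02,0],"rotation":[0,0,0],"claw":1}]'; done | grep -E "pos|wrist"
python3 -m jog '[{"travel":[0,0.02,0],"rotation":[0,0,0],"claw":1}]'| grep -E "pos|wrist"
python3 -m jog '[{"travel":[0,0.02,0],"rotation":[0,0,0],"claw":1}]'| grep -E "pos|wrist"
python3 -m jog '[{"travel":[0,0,0],"rotation":[0,0,0],"claw":1}]'| grep -E "pos|wrist"
```

```text
eef_pos: [527.1, 75.5, 70.3]
wrist_force: [-0.1, 1.0, -0.5]
eef_pos: [527.1, 74.6, 70.3]
wrist_force: [0.2, 2.4, -1.3]
eef_pos: [527.1, 73.6, 70.3]
wrist_force: [-0.2, 3.8, -1.5]
eef_pos: [527.1, 73.6, 70.3]
wrist_force: [-0.3, 3.9, -1.1]
```

```bash
cat > gen.py <<'E'
import sys
from path import *
# gen s0 press nrows step [ox oy]: rows from current commanded pose
def gen(s0,press,nrows,step,off=(0,0),cur=None):
    st=ctrl.sense(); cur=np.array(st["eef_pos"][:2]) if cur is None else cur
    q=s0+step*np.arange(1,nrows+1); c,m=at(q); T=c-m*press+np.array(off)
    out=[]
    for w in T:
        v=np.round((w-cur)/50,2); cur=cur+v*50; out.append((float(v[0]),float(-v[1])))
    print("eef",np.round(st["eef_pos"],1),"F",np.round(st["wrist_force"],1))
    for i,o in enumerate(out): print(q[i].round(1),T[i].round(1),o)
a=[float(x) for x in sys.argv[1:]]
gen(a[0],a[1],int(a[2]),a[3],a[4:6] if len(a)>4 else (0,0))
E
python3 gen.py 1.6 2 12 3
```

```text
eef [527.1  73.6  70.3] F [-0.3  3.9 -1.1]
4.6 [530.2  74.3] (0.06, -0.01)
7.6 [533.1  74.5] (0.06, -0.01)
10.6 [535.9  74.4] (0.06, 0.0)
13.6 [538.8  74.2] (0.05, 0.01)
16.6 [541.7  73.8] (0.06, 0.01)
19.6 [544.5  73.2] (0.06, 0.01)
22.6 [547.3  72.5] (0.05, 0.01)
25.6 [550.1  71.7] (0.06, 0.02)
28.6 [552.9  70.7] (0.06, 0.02)
31.6 [555.6  69.7] (0.05, 0.02)
34.6 [558.3  68.5] (0.06, 0.02)
37.6 [561.1  67.3] (0.05, 0.03)
```

```bash
python3 -m jog '[{"travel":[0.06,-0.01,0],"rotation":[0,0,0],"claw":1},{"travel":[0.06,-0.01,0],"rotation":[0,0,0],"claw":1},{"travel":[0.06,0,0],"rotation":[0,0,0],"claw":1},{"travel":[0.05,0.01,0],"rotation":[0,0,0],"claw":1}]'| grep -E "pos|wrist"
python3 -m jog '[{"travel":[0.06,0.01,0],"rotation":[0,0,0],"claw":1},{"travel":[0.06,0.01,0],"rotation":[0,0,0],"claw":1},{"travel":[0.05,0.01,0],"rotation":[0,0,0],"claw":1}]'| grep -E "pos|wrist"
python3 gen.py 22.6 2 12 3
```

```text
eef_pos: [538.6, 74.0, 70.2]
wrist_force: [-3.8, 4.8, -0.1]
eef_pos: [547.5, 72.5, 70.3]
wrist_force: [-1.8, 4.5, 0.1]
eef [547.5  72.5  70.3] F [-1.8  4.5  0.1]
25.6 [550.1  71.7] (0.05, 0.02)
28.6 [552.9  70.7] (0.06, 0.02)
31.6 [555.6  69.7] (0.05, 0.02)
34.6 [558.3  68.5] (0.06, 0.02)
37.6 [561.1  67.3] (0.05, 0.02)
40.6 [563.8  66.1] (0.06, 0.03)
43.6 [566.6  64.9] (0.05, 0.02)
46.6 [569.4  63.7] (0.06, 0.03)
49.6 [572.3  62.6] (0.06, 0.02)
52.6 [575.2  61.7] (0.06, 0.02)
55.6 [578.3  60.9] (0.06, 0.01)
58.6 [581.4  60.5] (0.06, 0.01)
```

```bash
python3 -m jog '[{"travel":[0.05,0.02,0],"rotation":[0,0,0],"claw":1},{"travel":[0.06,0.02,0],"rotation":[0,0,0],"claw":1},{"travel":[0.05,0.02,0],"rotation":[0,0,0],"claw":1},{"travel":[0.06,0.02,0],"rotation":[0,0,0],"claw":1}]'| grep -E "pos|wrist"
python3 -m jog '[{"travel":[0.05,0.02,0],"rotation":[0,0,0],"claw":1},{"travel":[0.06,0.03,0],"rotation":[0,0,0],"claw":1},{"travel":[0.05,0.02,0],"rotation":[0,0,0],"claw":1},{"travel":[0.06,0.03,0],"rotation":[0,0,0],"claw":1}]'| grep -E "pos|wrist"
python3 gen.py 46.6 2 14 3
```

```text
eef_pos: [558.5, 68.5, 70.3]
wrist_force: [-1.9, 5.0, -0.2]
eef_pos: [569.4, 63.6, 70.3]
wrist_force: [-2.2, 5.9, -1.1]
eef [569.4  63.6  70.3] F [-2.2  5.9 -1.1]
49.6 [572.3  62.6] (0.06, 0.02)
52.6 [575.2  61.7] (0.06, 0.02)
55.6 [578.3  60.9] (0.06, 0.01)
58.6 [581.4  60.5] (0.06, 0.01)
61.6 [584.6  60.2] (0.06, 0.01)
64.6 [587.7  60.2] (0.07, -0.0)
67.6 [590.7  60.3] (0.06, -0.0)
70.6 [593.8  60.5] (0.06, -0.01)
73.6 [596.9  60.8] (0.06, -0.01)
76.6 [599.9  61.3] (0.06, -0.0)
79.6 [602.8  61.7] (0.06, -0.01)
82.6 [605.7  62. ] (0.06, -0.01)
85.6 [608.7  62.2] (0.06, -0.0)
88.6 [611.6  62.3] (0.05, -0.0)
```

```bash
python3 -m jog '[{"travel":[0.06,0.02,0],"rotation":[0,0,0],"claw":1},{"travel":[0.06,0.02,0],"rotation":[0,0,0],"claw":1},{"travel":[0.06,0.01,0],"rotation":[0,0,0],"claw":1},{"travel":[0.06,0.01,0],"rotation":[0,0,0],"claw":1}]'| grep -E "pos|wrist"
python3 -m jog '[{"travel":[0.06,0,0],"rotation":[0,0,0],"claw":1},{"travel":[0.07,0,0],"rotation":[0,0,0],"claw":1},{"travel":[0.06,0,0],"rotation":[0,0,0],"claw":1},{"travel":[0.06,-0.01,0],"rotation":[0,0,0],"claw":1}]'| grep -E "pos|wrist"
python3 gen.py 70.6 2 14 3
```

```text
eef_pos: [581.2, 60.5, 70.2]
wrist_force: [-2.4, 4.9, -0.6]
eef_pos: [593.8, 60.9, 70.3]
wrist_force: [-2.2, 3.3, -0.9]
eef [593.8  60.9  70.3] F [-2.2  3.3 -0.9]
73.6 [596.9  60.8] (0.06, 0.0)
76.6 [599.9  61.3] (0.06, -0.01)
79.6 [602.8  61.7] (0.06, -0.0)
82.6 [605.7  62. ] (0.06, -0.01)
85.6 [608.7  62.2] (0.06, -0.0)
88.6 [611.6  62.3] (0.06, -0.01)
91.6 [614.5  62.4] (0.06, 0.0)
94.6 [617.5  62.3] (0.05, 0.0)
97.6 [620.4  62.1] (0.06, 0.01)
100.6 [623.3  61.8] (0.06, 0.0)
103.6 [626.1  61.4] (0.06, 0.01)
106.6 [628.9  60.8] (0.05, 0.01)
109.6 [631.7  60. ] (0.06, 0.02)
112.6 [634.3  59. ] (0.05, 0.02)
```

```bash
python3 -m jog '[{"travel":[0.06,0,0],"rotation":[0,0,0],"claw":1},{"travel":[0.06,-0.01,0],"rotation":[0,0,0],"claw":1},{"travel":[0.06,0,0],"rotation":[0,0,0],"claw":1},{"travel":[0.06,-0.01,0],"rotation":[0,0,0],"claw":1}]'| grep -E "pos|wrist"
python3 -m jog '[{"travel":[0.06,0,0],"rotation":[0,0,0],"claw":1},{"travel":[0.06,-0.01,0],"rotation":[0,0,0],"claw":1},{"travel":[0.06,0,0],"rotation":[0,0,0],"claw":1},{"travel":[0.05,0,0],"rotation":[0,0,0],"claw":1}]'| grep -E "pos|wrist"
python3 gen.py 94.6 2 14 3
```

```text
eef_pos: [605.7, 62.0, 70.2]
wrist_force: [-3.4, 2.6, -0.6]
eef_pos: [617.3, 62.5, 70.3]
wrist_force: [-3.5, 4.4, -0.2]
eef [617.3  62.5  70.3] F [-3.5  4.4 -0.2]
97.6 [620.4  62.1] (0.06, 0.01)
100.6 [623.3  61.8] (0.06, 0.0)
103.6 [626.1  61.4] (0.06, 0.01)
106.6 [628.9  60.8] (0.05, 0.02)
109.6 [631.7  60. ] (0.06, 0.01)
112.6 [634.3  59. ] (0.05, 0.02)
115.6 [636.9  57.8] (0.05, 0.03)
118.6 [639.3  56.4] (0.05, 0.02)
121.6 [641.6  54.7] (0.05, 0.04)
124.6 [643.7  52.8] (0.04, 0.03)
127.6 [645.6  50.8] (0.04, 0.05)
130.6 [647.3  48.5] (0.03, 0.04)
133.6 [648.8  46.1] (0.03, 0.05)
136.6 [650.2  43.6] (0.03, 0.05)
```

```bash
python3 -m jog '[{"travel":[0.06,0.01,0],"rotation":[0,0,0],"claw":1},{"travel":[0.06,0,0],"rotation":[0,0,0],"claw":1},{"travel":[0.06,0.01,0],"rotation":[0,0,0],"claw":1},{"travel":[0.05,0.02,0],"rotation":[0,0,0],"claw":1}]'| grep -E "pos|wrist"
python3 -m jog '[{"travel":[0.06,0.01,0],"rotation":[0,0,0],"claw":1},{"travel":[0.05,0.02,0],"rotation":[0,0,0],"claw":1},{"travel":[0.05,0.03,0],"rotation":[0,0,0],"claw":1},{"travel":[0.05,0.02,0],"rotation":[0,0,0],"claw":1}]'| grep -E "pos|wrist"
python3 gen.py 118.6 2 14 3
```

```text
eef_pos: [628.8, 60.6, 70.3]
wrist_force: [-2.6, 5.2, -0.5]
eef_pos: [639.6, 56.7, 70.4]
wrist_force: [-2.1, 6.3, -0.6]
eef [639.6  56.7  70.4] F [-2.1  6.3 -0.6]
121.6 [641.6  54.7] (0.04, 0.04)
124.6 [643.7  52.8] (0.04, 0.04)
127.6 [645.6  50.8] (0.04, 0.04)
130.6 [647.3  48.5] (0.03, 0.04)
133.6 [648.8  46.1] (0.04, 0.05)
136.6 [650.2  43.6] (0.02, 0.05)
139.6 [651.4  41. ] (0.03, 0.05)
142.6 [652.4  38.4] (0.02, 0.06)
145.6 [653.2  35.6] (0.01, 0.05)
148.6 [653.9  32.8] (0.02, 0.06)
151.6 [654.4  30. ] (0.01, 0.06)
154.6 [654.8  27.1] (0.0, 0.05)
157.6 [655.   24.2] (0.01, 0.06)
160.6 [655.   21.3] (-0.0, 0.06)
```

```bash
python3 -m jog '[{"travel":[0.04,0.04,0],"rotation":[0,0,0],"claw":1},{"travel":[0.04,0.04,0],"rotation":[0,0,0],"claw":1},{"travel":[0.04,0.04,0],"rotation":[0,0,0],"claw":1},{"travel":[0.03,0.04,0],"rotation":[0,0,0],"claw":1}]'| grep -E "pos|wrist"
python3 -m jog '[{"travel":[0.04,0.05,0],"rotation":[0,0,0],"claw":1},{"travel":[0.02,0.05,0],"rotation":[0,0,0],"claw":1},{"travel":[0.03,0.05,0],"rotation":[0,0,0],"claw":1}]'| grep -E "pos|wrist"
python3 gen.py 139.6 2 14 3
```

```text
eef_pos: [647.7, 48.7, 70.6]
wrist_force: [1.2, 6.6, -0.3]
eef_pos: [652.0, 40.9, 70.6]
wrist_force: [2.0, 4.4, -0.8]
eef [652.   40.9  70.6] F [ 2.   4.4 -0.8]
142.6 [652.4  38.4] (0.01, 0.05)
145.6 [653.2  35.6] (0.02, 0.06)
148.6 [653.9  32.8] (0.01, 0.05)
151.6 [654.4  30. ] (0.01, 0.06)
154.6 [654.8  27.1] (0.01, 0.06)
157.6 [655.   24.2] (0.0, 0.05)
160.6 [655.   21.3] (0.0, 0.06)
163.6 [654.9  18.4] (-0.0, 0.06)
166.6 [654.6  15.6] (-0.01, 0.06)
169.6 [654.2  12.7] (-0.01, 0.05)
172.6 [653.6   9.9] (-0.01, 0.06)
175.6 [652.8   7.1] (-0.01, 0.06)
178.6 [651.9   4.3] (-0.02, 0.05)
181.6 [650.8   1.6] (-0.02, 0.06)
```

```bash
python3 -m jog '[{"travel":[0.01,0.05,0],"rotation":[0,0,0],"claw":1},{"travel":[0.02,0.06,0],"rotation":[0,0,0],"claw":1},{"travel":[0.01,0.05,0],"rotation":[0,0,0],"claw":1},{"travel":[0.01,0.06,0],"rotation":[0,0,0],"claw":1}]'| grep -E "pos|wrist"
python3 -m jog '[{"travel":[0.01,0.06,0],"rotation":[0,0,0],"claw":1},{"travel":[0,0.05,0],"rotation":[0,0,0],"claw":1},{"travel":[0,0.06,0],"rotation":[0,0,0],"claw":1}]'| grep -E "pos|wrist"
python3 gen.py 160.6 2 14 3
```

```text
eef_pos: [654.7, 29.8, 70.7]
wrist_force: [3.1, 4.3, -1.5]
eef_pos: [655.3, 21.2, 70.7]
wrist_force: [4.1, 2.7, -0.5]
eef [655.3  21.2  70.7] F [ 4.1  2.7 -0.5]
163.6 [654.9  18.4] (-0.01, 0.06)
166.6 [654.6  15.6] (-0.0, 0.05)
169.6 [654.2  12.7] (-0.01, 0.06)
172.6 [653.6   9.9] (-0.02, 0.06)
175.6 [652.8   7.1] (-0.01, 0.05)
178.6 [651.9   4.3] (-0.02, 0.06)
181.6 [650.8   1.6] (-0.02, 0.05)
184.6 [649.6  -1. ] (-0.02, 0.05)
187.6 [648.3  -3.6] (-0.03, 0.06)
190.6 [646.9  -6.1] (-0.03, 0.05)
193.6 [645.3  -8.5] (-0.03, 0.04)
196.6 [643.6 -10.8] (-0.03, 0.05)
199.6 [641.7 -13.1] (-0.04, 0.05)
202.6 [639.8 -15.2] (-0.04, 0.04)
```

```bash
python3 -m jog '[{"travel":[-0.01,0.06,0],"rotation":[0,0,0],"claw":1},{"travel":[0,0.05,0],"rotation":[0,0,0],"claw":1},{"travel":[-0.01,0.06,0],"rotation":[0,0,0],"claw":1},{"travel":[-0.02,0.06,0],"rotation":[0,0,0],"claw":1}]'| grep -E "pos|wrist"
python3 -m jog '[{"travel":[-0.01,0.05,0],"rotation":[0,0,0],"claw":1},{"travel":[-0.02,0.06,0],"rotation":[0,0,0],"claw":1},{"travel":[-0.02,0.05,0],"rotation":[0,0,0],"claw":1}]'| grep -E "pos|wrist"
python3 gen.py 181.6 2 14 3
```

```text
eef_pos: [653.6, 9.6, 70.8]
wrist_force: [6.2, 2.3, -0.9]
eef_pos: [651.2, 1.4, 70.9]
wrist_force: [5.9, 0.8, -1.6]
eef [651.2   1.4  70.9] F [ 5.9  0.8 -1.6]
184.6 [649.6  -1. ] (-0.03, 0.05)
187.6 [648.3  -3.6] (-0.03, 0.05)
190.6 [646.9  -6.1] (-0.03, 0.05)
193.6 [645.3  -8.5] (-0.03, 0.05)
196.6 [643.6 -10.8] (-0.03, 0.04)
199.6 [641.7 -13.1] (-0.04, 0.05)
202.6 [639.8 -15.2] (-0.04, 0.04)
205.6 [637.7 -17.3] (-0.04, 0.04)
208.6 [635.6 -19.2] (-0.04, 0.04)
211.6 [633.3 -21. ] (-0.05, 0.04)
214.6 [631.  -22.7] (-0.04, 0.03)
217.6 [628.6 -24.3] (-0.05, 0.03)
220.6 [626.1 -25.9] (-0.05, 0.04)
223.6 [623.5 -27.3] (-0.05, 0.02)
```

```bash
python3 -m jog '[{"travel":[-0.03,0.05,0],"rotation":[0,0,0],"claw":1},{"travel":[-0.03,0.05,0],"rotation":[0,0,0],"claw":1},{"travel":[-0.03,0.05,0.01],"rotation":[0,0,0],"claw":1},{"travel":[-0.03,0.05,0],"rotation":[0,0,0],"claw":1}]'| grep -E "pos|wrist"
python3 -m jog '[{"travel":[-0.03,0.05,0],"rotation":[0,0,0],"claw":1},{"travel":[-0.04,0.05,0],"rotation":[0,0,0],"claw":1},{"travel":[-0.04,0.04,0],"rotation":[0,0,0],"claw":1}]'| grep -E "pos|wrist"
python3 gen.py 202.6 2 14 3
```

```text
eef_pos: [645.3, -8.8, 70.4]
wrist_force: [6.5, -0.6, -0.3]
eef_pos: [639.3, -15.8, 70.3]
wrist_force: [5.0, -1.5, -0.6]
eef [639.3 -15.8  70.3] F [ 5.  -1.5 -0.6]
205.6 [637.7 -17.3] (-0.03, 0.03)
208.6 [635.6 -19.2] (-0.04, 0.04)
211.6 [633.3 -21. ] (-0.05, 0.03)
214.6 [631.  -22.7] (-0.05, 0.04)
217.6 [628.6 -24.3] (-0.05, 0.03)
220.6 [626.1 -25.9] (-0.05, 0.03)
223.6 [623.5 -27.3] (-0.05, 0.03)
226.6 [620.9 -28.8] (-0.05, 0.03)
229.6 [618.3 -30.1] (-0.05, 0.03)
232.6 [615.6 -31.4] (-0.05, 0.02)
235.6 [612.9 -32.7] (-0.06, 0.03)
238.6 [610.2 -33.9] (-0.05, 0.02)
241.6 [607.5 -35. ] (-0.06, 0.02)
244.6 [604.8 -36.1] (-0.05, 0.03)
```

```bash
python3 -m jog '[{"travel":[-0.03,0.03,0],"rotation":[0,0,0],"claw":1},{"travel":[-0.04,0.04,0],"rotation":[0,0,0],"claw":1},{"travel":[-0.05,0.03,0],"rotation":[0,0,0],"claw":1},{"travel":[-0.05,0.04,0],"rotation":[0,0,0],"claw":1}]'| grep -E "pos|wrist"
python3 -m jog '[{"travel":[-0.05,0.03,0],"rotation":[0,0,0],"claw":1},{"travel":[-0.05,0.03,0],"rotation":[0,0,0],"claw":1},{"travel":[-0.05,0.03,0],"rotation":[0,0,0],"claw":1},{"travel":[-0.05,0.03,0],"rotation":[0,0,0],"claw":1}]'| grep -E "pos|wrist"
python3 gen.py 226.6 2 14 3
```

```text
eef_pos: [630.6, -22.8, 70.2]
wrist_force: [5.2, -1.3, -0.9]
eef_pos: [620.6, -28.8, 70.2]
wrist_force: [5.3, -3.0, -1.3]
eef [620.6 -28.8  70.2] F [ 5.3 -3.  -1.3]
229.6 [618.3 -30.1] (-0.05, 0.03)
232.6 [615.6 -31.4] (-0.05, 0.02)
235.6 [612.9 -32.7] (-0.05, 0.03)
238.6 [610.2 -33.9] (-0.06, 0.02)
241.6 [607.5 -35. ] (-0.05, 0.02)
244.6 [604.8 -36.1] (-0.06, 0.03)
247.6 [602.  -37.2] (-0.05, 0.02)
250.6 [599.2 -38.1] (-0.06, 0.02)
253.6 [596.4 -39. ] (-0.05, 0.01)
256.6 [593.5 -39.9] (-0.06, 0.02)
259.6 [590.7 -40.7] (-0.06, 0.02)
262.6 [587.8 -41.4] (-0.06, 0.01)
265.6 [584.9 -42.1] (-0.05, 0.02)
268.6 [582.  -42.7] (-0.06, 0.01)
```

```bash
python3 -m jog '[{"travel":[-0.05,0.03,0],"rotation":[0,0,0],"claw":1},{"travel":[-0.05,0.02,0],"rotation":[0,0,0],"claw":1},{"travel":[-0.05,0.03,0],"rotation":[0,0,0],"claw":1},{"travel":[-0.06,0.02,0],"rotation":[0,0,0],"claw":1}]'| grep -E "pos|wrist"
python3 -m jog '[{"travel":[-0.05,0.02,0],"rotation":[0,0,0],"claw":1},{"travel":[-0.06,0.03,0],"rotation":[0,0,0],"claw":1},{"travel":[-0.05,0.02,0],"rotation":[0,0,0],"claw":1},{"travel":[-0.06,0.02,0],"rotation":[0,0,0],"claw":1}]'| grep -E "pos|wrist"
python3 gen.py 250.6 2 14 3
```

```text
eef_pos: [609.9, -33.7, 70.1]
wrist_force: [5.2, -2.8, -0.4]
eef_pos: [598.6, -38.0, 70.0]
wrist_force: [4.5, -3.0, -0.6]
eef [598.6 -38.   70. ] F [ 4.5 -3.  -0.6]
253.6 [596.4 -39. ] (-0.04, 0.02)
256.6 [593.5 -39.9] (-0.06, 0.02)
259.6 [590.7 -40.7] (-0.06, 0.01)
262.6 [587.8 -41.4] (-0.06, 0.02)
265.6 [584.9 -42.1] (-0.05, 0.01)
268.6 [582.  -42.7] (-0.06, 0.01)
271.6 [579.1 -43.2] (-0.06, 0.01)
274.6 [576.2 -43.8] (-0.06, 0.01)
277.6 [573.3 -44.2] (-0.06, 0.01)
280.6 [570.3 -44.6] (-0.05, 0.01)
283.6 [567.4 -45. ] (-0.06, 0.01)
286.6 [564.5 -45.2] (-0.06, 0.0)
289.6 [561.5 -45.5] (-0.06, 0.01)
292.6 [558.5 -45.7] (-0.06, 0.0)
```

```bash
python3 -m jog '[{"travel":[-0.04,0.02,0],"rotation":[0,0,0],"claw":1},{"travel":[-0.06,0.02,0],"rotation":[0,0,0],"claw":1},{"travel":[-0.06,0.01,0],"rotation":[0,0,0],"claw":1},{"travel":[-0.06,0.02,0],"rotation":[0,0,0],"claw":1}]'| grep -E "pos|wrist"
python3 -m jog '[{"travel":[-0.05,0.01,0],"rotation":[0,0,0],"claw":1},{"travel":[-0.06,0.01,0],"rotation":[0,0,0],"claw":1},{"travel":[-0.06,0.01,0],"rotation":[0,0,0],"claw":1},{"travel":[-0.06,0.01,0],"rotation":[0,0,0],"claw":1}]'| grep -E "pos|wrist"
python3 gen.py 274.6 2 14 3
```

```text
eef_pos: [587.2, -41.2, 69.9]
wrist_force: [4.0, -3.1, -0.8]
eef_pos: [575.7, -43.3, 69.9]
wrist_force: [3.7, -3.9, -1.2]
eef [575.7 -43.3  69.9] F [ 3.7 -3.9 -1.2]
277.6 [573.3 -44.2] (-0.05, 0.02)
280.6 [570.3 -44.6] (-0.06, 0.01)
283.6 [567.4 -45. ] (-0.06, 0.0)
286.6 [564.5 -45.2] (-0.05, 0.01)
289.6 [561.5 -45.5] (-0.06, 0.0)
292.6 [558.5 -45.7] (-0.06, 0.01)
295.6 [555.6 -45.8] (-0.06, 0.0)
298.6 [552.6 -45.9] (-0.06, 0.0)
301.6 [549.6 -46. ] (-0.06, 0.0)
304.6 [546.7 -46. ] (-0.06, 0.0)
307.6 [543.7 -45.9] (-0.06, 0.0)
310.6 [540.7 -45.8] (-0.06, 0.0)
313.6 [537.8 -45.6] (-0.06, -0.0)
316.6 [534.8 -45.4] (-0.06, -0.01)
```

```bash
python3 -m jog '[{"travel":[-0.05,0.02,0],"rotation":[0,0,0],"claw":1},{"travel":[-0.06,0.01,0],"rotation":[0,0,0],"claw":1},{"travel":[-0.06,0,0],"rotation":[0,0,0],"claw":1},{"travel":[-0.05,0.01,0],"rotation":[0,0,0],"claw":1}]'| grep -E "pos|wrist"
python3 -m jog '[{"travel":[-0.06,0,0],"rotation":[0,0,0],"claw":1},{"travel":[-0.06,0.01,0],"rotation":[0,0,0],"claw":1},{"travel":[-0.06,0,0],"rotation":[0,0,0],"claw":1},{"travel":[-0.06,0,0],"rotation":[0,0,0],"claw":1}]'| grep -E "pos|wrist"
python3 gen.py 298.6 2 9 3; python3 -c "
from h import *
print(ctrl.sense()['clock'])"
```

```text
eef_pos: [564.4, -45.0, 69.8]
wrist_force: [2.2, -3.7, -1.0]
eef_pos: [552.4, -45.5, 69.8]
wrist_force: [3.7, -3.5, -0.4]
eef [552.4 -45.5  69.8] F [ 3.7 -3.5 -0.4]
301.6 [549.6 -46. ] (-0.05, 0.01)
304.6 [546.7 -46. ] (-0.06, -0.0)
307.6 [543.7 -45.9] (-0.06, -0.0)
310.6 [540.7 -45.8] (-0.06, -0.0)
313.6 [537.8 -45.6] (-0.06, -0.01)
316.6 [534.8 -45.4] (-0.06, -0.0)
319.6 [531.9 -45.2] (-0.06, -0.01)
322.6 [528.9 -44.9] (-0.06, -0.0)
325.6 [526.1 -44.5] (-0.05, -0.01)
24.35
```

```bash
python3 -m jog '[{"travel":[-0.05,0.01,0],"rotation":[0,0,0],"claw":1},{"travel":[-0.06,0,0],"rotation":[0,0,0],"claw":1},{"travel":[-0.06,0,0],"rotation":[0,0,0],"claw":1},{"travel":[-0.06,0,0],"rotation":[0,0,0],"claw":1}]'| grep -E "pos|wrist"
python3 -m jog '[{"travel":[-0.06,-0.01,0],"rotation":[0,0,0],"claw":1},{"travel":[-0.06,0,0],"rotation":[0,0,0],"claw":1},{"travel":[-0.05,-0.01,0],"rotation":[0,0,0],"claw":1}]'| grep -E "pos|wrist"
python3 -m jog '[{"travel":[-0.05,0,0],"rotation":[0,0,0],"claw":1},{"travel":[-0.02,0,0],"rotation":[0,0,0],"claw":1},{"travel":[0,0,0],"rotation":[0,0,0],"claw":1},{"travel":[0,0,0],"rotation":[0,0,0],"claw":1}]'| grep -E "pos|wrist"
```

```text
eef_pos: [540.8, -46.0, 69.7]
wrist_force: [1.4, -2.6, 0.2]
eef_pos: [532.4, -45.0, 69.8]
wrist_force: [1.5, -4.1, -0.6]
eef_pos: [529.1, -45.0, 69.7]
wrist_force: [1.2, -2.6, -0.6]
```

```bash
python3 -m jog '[{"travel":[-0.04,0,0],"rotation":[0,0,0],"claw":1},{"travel":[0,0,0],"rotation":[0,0,0],"claw":1},{"travel":[0,0,0],"rotation":[0,0,0],"claw":1}]'
python3 -m jog '[{"travel":[0,0.1,0],"rotation":[0,0,0],"claw":1},{"travel":[0,0.08,0],"rotation":[0,0,0],"claw":1},{"travel":[0,0,-0.6],"rotation":[0,0,0],"claw":1},{"travel":[0,0,-0.6],"rotation":[0,0,0],"claw":1},{"travel":[0,0,-0.4],"rotation":[0,0,0],"claw":1},{"travel":[0,0,0],"rotation":[0,0,0],"claw":1}]'
python3 - <<'E'
from h import *
c=capture("wrist"); np.savez("w5.npz",**c); im=c["color"][...,::-1]; cv2.imwrite("pics/w5.png",cv2.resize(im[150:400,160:480],None,fx=2,fy=2))
E
```

```text
clock: 26.1
eef_pos: [527.0, -45.0, 69.8]
orientation: [-3.142, -0.0, 0.0]
wrist_force: [1.0, -2.5, -1.1]
gripper_width: 17.4
finger_force: 59.2
clock: 26.85
eef_pos: [527.8, -54.3, 150.9]
orientation: [3.141, 0.0, 0.004]
wrist_force: [-0.1, -0.8, -1.4]
gripper_width: 17.3
finger_force: 59.2
```

View pics/w5.png

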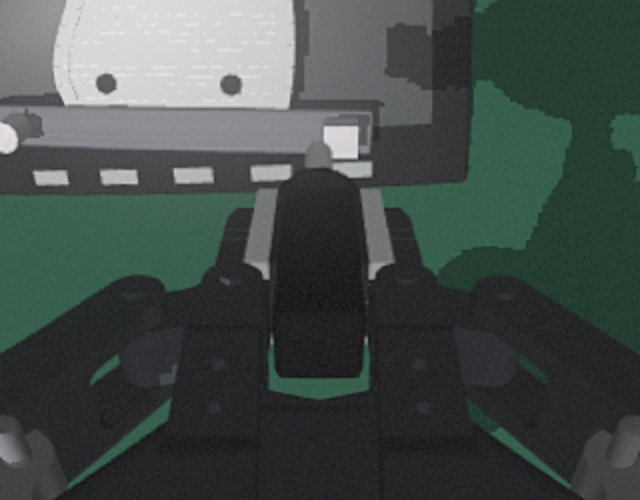

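The stylus is still centred in the grip. Its nib is at crop (318,145) and its barrel's top edge at (318,375). I'll check it for tilt by projection.

```bash
python3 - <<'E'
from h import *
c=dict(np.load("w5.npz"));K=c["K"];A=att(c)
def proj(p):
    v=A.T@(np.array(p)-c["eye"]); th=np.arctan2(np.hypot(v[0],v[1]),v[2]); r=th*K[0,0]; h=np.hypot(v[0],v[1]); return np.round([K[0,2]+v[0]/h*r,K[1,2]+v[1]/h*r],1)
x,y,z=ctrl.sense()["eef_pos"]
for dx in (-3,0,3):print(dx,"nib low",proj([x+dx,y,z-52.3]),"shank front low",proj([x+dx+4.5,y,z-48]),"top rear",proj([x-9+dx,y,z+50]),"collar front",proj([x+13+dx,y,z-8]))
im=c["color"]; print(im[205:250:1,319].mean(1).round().astype(int)); print(im[325:345,319].mean(1).round().astype(int))
E
```

```text
-3 nib low [318.6 227.2] shank front low [318.6 223.6] top rear [318.4 344.6] collar front [318.5 237.5]
0 nib low [318.6 223.2] shank front low [318.6 219.4] top rear [318.4 339.5] collar front [318.5 232.4]
3 nib low [318.6 219.1] shank front low [318.6 215.2] top rear [318.4 334.2] collar front [318.5 227.2]
[111 132 138 137 137 140 138 139 136 138 137 137 138 137 136 129 117 117
 121 116 119 115 118 116 121 115 118 117 107  43  45  49  57  55  53  52
  51  51  51  43  49  45  40  40  48]
[32 34 27 37 33 24 33 29 34 35 32 34 37 22 65 77 75 78 75 75]
```

The stylus is upright to within about 0.01 rad, with under 1 mm offset. Returning it to the stand.

```bash
python3 -m jog '[{"travel":[-0.024,-0.672,0],"rotation":[0,0,0],"claw":1},{"travel":[-0.024,-0.672,0],"rotation":[0,0,0],"claw":1},{"travel":[-0.024,-0.672,0],"rotation":[0,0,0],"claw":1},{"travel":[-0.024,-0.672,0],"rotation":[0,0,0],"claw":1},{"travel":[-0.024,-0.672,0],"rotation":[0,0,0],"claw":1},{"travel":[-0.024,-0.672,0],"rotation":[0,0,0],"claw":1},{"travel":[-0.024,-0.672,0],"rotation":[0,0,0],"claw":1},{"travel":[-0.024,-0.672,0],"rotation":[0,0,0],"claw":1},{"travel":[-0.024,-0.672,0],"rotation":[0,0,0],"claw":1},{"travel":[-0.024,-0.672,0],"rotation":[0,0,0],"claw":1},{"travel":[-0.024,-0.672,0],"rotation":[0,0,0],"claw":1},{"travel":[-0.024,-0.672,0],"rotation":[0,0,0],"claw":1}]'
python3 -m jog '[{"travel":[0,0,0],"rotation":[0,0,-0.05],"claw":1},{"travel":[0,0,0],"rotation":[0,0,-0.05],"claw":1},{"travel":[0,0,0],"rotation":[0,0,-0.05],"claw":1},{"travel":[0,0,0],"rotation":[0,0,-0.05],"claw":1},{"travel":[0,0,0],"rotation":[0,0,-0.05],"claw":1},{"travel":[0,0,0],"rotation":[0,0,0],"claw":1},{"travel":[0,0,0],"rotation":[0,0,0],"claw":1}]'
```

```text
clock: 28.4
eef_pos: [511.9, 349.9, 148.3]
orientation: [3.141, 0.0, -0.003]
wrist_force: [0.5, -0.5, -1.5]
gripper_width: 17.1
finger_force: 59.2
clock: 29.28
eef_pos: [512.3, 349.0, 149.1]
orientation: [2.905, 1.197, -0.002]
wrist_force: [-0.2, -0.3, -0.4]
gripper_width: 17.8
finger_force: 59.2
```

```bash
python3 -m jog '[{"travel":[0.018,0.013,0.3],"rotation":[0,0,0],"claw":1},{"travel":[0,0,0.3],"rotation":[0,0,0],"claw":1},{"travel":[0,0,0],"rotation":[0,0,0],"claw":1}]'
python3 -m jog '[{"travel":[0,0,0.2],"rotation":[0,0,0],"claw":1},{"travel":[0,0,0.16],"rotation":[0,0,0],"claw":1},{"travel":[0,0,0],"rotation":[0,0,0],"claw":1}]'
```

```text
clock: 29.65
eef_pos: [512.8, 348.8, 117.8]
orientation: [2.902, 1.202, -0.005]
wrist_force: [0.8, -0.7, -0.4]
gripper_width: 17.2
finger_force: 59.2
clock: 30.02
eef_pos: [513.3, 349.2, 101.1]
orientation: [2.902, 1.203, -0.002]
wrist_force: [0.3, -0.2, -0.4]
gripper_width: 17.0
finger_force: 59.2
```

Nib is in the hole with no contact force. I'll go down to the home height.

```bash
python3 -m jog '[{"travel":[0,0,0.2],"rotation":[0,0,0],"claw":1},{"travel":[0,0,0.2],"rotation":[0,0,0],"claw":1},{"travel":[0,0,0.15],"rotation":[0,0,0],"claw":1},{"travel":[0,0,0],"rotation":[0,0,0],"claw":1}]'
python3 -m jog '[{"travel":[0,0,0.04],"rotation":[0,0,0],"claw":1},{"travel":[0,0,0],"rotation":[0,0,0],"claw":1}]'
```

```text
clock: 30.52
eef_pos: [513.3, 349.1, 73.5]
orientation: [2.902, 1.203, -0.002]
wrist_force: [-0.2, -0.0, -0.9]
gripper_width: 17.1
finger_force: 59.2
clock: 30.78
eef_pos: [513.8, 349.4, 72.4]
orientation: [-2.902, -1.203, -0.0]
wrist_force: [-1.2, 0.7, -0.5]
gripper_width: 17.3
finger_force: 59.2
```

```bash
python3 -m jog '[{"travel":[0,0,0.02],"rotation":[0,0,0],"claw":1},{"travel":[0,0,0],"rotation":[0,0,0],"claw":1}]'|grep -E "pos|wrist"
python3 -m jog '[{"travel":[0,0,0.01],"rotation":[0,0,0],"claw":1},{"travel":[0,0,0],"rotation":[0,0,0],"claw":1}]'|grep -E "pos|wrist"
```

```text
eef_pos: [513.7, 349.3, 71.3]
wrist_force: [0.2, 1.1, -0.0]
eef_pos: [513.7, 349.3, 70.8]
wrist_force: [-0.2, -0.1, -1.5]
```

```bash
python3 -m jog '[{"travel":[0,0,0.01],"rotation":[0,0,0],"claw":1},{"travel":[0,0,0],"rotation":[0,0,0],"claw":1}]'|grep -E "pos|wrist"
python3 -m jog '[{"travel":[0,0,0],"rotation":[0,0,0],"claw":0.4},{"travel":[0,0,0],"rotation":[0,0,0],"claw":0.4},{"travel":[0,0,0],"rotation":[0,0,0],"claw":0.4},{"travel":[0,0,0],"rotation":[0,0,0],"claw":0.4},{"travel":[0,0,-0.3],"rotation":[0,0,0],"claw":0.4},{"travel":[0,0,-0.6],"rotation":[0,0,0],"claw":0.4},{"travel":[0,0,-0.7],"rotation":[0,0,0],"claw":0.4},{"travel":[0,0,-0.7],"rotation":[0,0,0],"claw":0.4},{"travel":[0,0,0],"rotation":[0,0,0],"claw":0.4},{"travel":[0,0,0],"rotation":[0,0,0],"claw":0.4}]'
python3 - <<'E'
from h import *
c=capture("wrist"); P=wpts(c);Z=P[...,2]; cv2.imwrite("pics/w6.png",c["color"][100:300,200:440,::-1].repeat(2,0).repeat(2,1))
m=(Z>105)&(Z<135)&(abs(P[...,0]-512)<25)&(abs(P[...,1]-348)<25)
print(np.percentile(Z[m],[50,90,98]))
cs,_=cv2.findContours(m.astype(np.uint8),cv2.RETR_EXTERNAL,cv2.CHAIN_APPROX_NONE)
k=max(cs,key=cv2.contourArea)[:,0].astype(float); print(cv2.minAreaRect(onz(c,k,120).astype(np.float32)))
E
```

```text
eef_pos: [513.7, 349.4, 70.4]
wrist_force: [-0.3, -0.3, 0.9]
clock: 32.78
eef_pos: [513.5, 349.3, 185.6]
orientation: [-2.902, -1.203, -0.0]
wrist_force: [-0.2, -0.1, 0.0]
gripper_width: 51.2
finger_force: 0.0
[118.82660713 119.81606163 120.30645063]
((514.9037475585938, 350.2350158691406), (21.45636749267578, 17.46017837524414), 44.951873779296875)
```

View pics/w6.png

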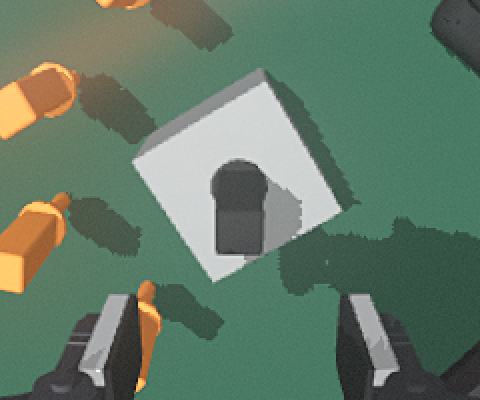

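The picture shows the stylus upright and home in the stand at (240,205), its top at the original height (118.8 mm measured, as before) and the gripper clear.

```bash
python3 -c "
from rig import ctrl
print(ctrl.hand_in())"
```

```text
the job is handed in; nothing more can be done
None
```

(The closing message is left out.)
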